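# Isolate a deburring spindle and hold its guard gate open

### The job

Turn the rotary isolator from on to off, then squeeze the side catch on the guard's post until it snaps over and stays released, and only after that squeeze the catch in the gate's own grip and swing the gate, keeping the grip squeezed, past its half-open detent to wide open, close to its stop. The gate closes itself, so finish still holding it wide by the squeezed grip, and do not disturb the loose things lying about.

Things in the scene. Friction and masses are not known exactly. Their poses are not given: they have to be found in the camera images.
- isolator_base: grey steel switch box, 100 x 100 x 65 mm, fixed to the bench, with a black bar handle on top that turns about a vertical axis. Origin: centre of its underside; its x axis points to the side with the black cable gland, roughly away from the robot. It stands either to the left or to the right of the guard; its yaw varies.
- isolator (a joint): isolator handle angle (rad): 0 = ON (bar along the box's x axis, its white-marked end towards the gland), 1.571 = OFF (bar across, along the box's y axis). It turns counterclockwise seen from above from ON to OFF. A detent holds it at either end (about 0.2 N m to leave it) and past the middle (0.785) it is pulled towards OFF by itself.
- isolator_grip (a point): point on the handle's turning axis at the height to grip (TCP height), 105 mm above the bench. Its x axis runs along the bar and turns with it, z up. The bar is 14 mm thick, 70 mm long (from -31 to +39 mm along x), from 81 to 115 mm above the bench, on a disc of 52 mm diameter.
- guard: guard round a motor spindle with a brass wheel, fixed to the bench: base 260 x 310 mm, walls to 150 mm. Origin: centre of the base's underside; x away from the gate, y left, z up. The gate closes the -x face, hinged at the left (+y); the post with the side catch stands at its right end (-y).
- side_grip (a point): where the TCP belongs (tool straight down) to squeeze the side catch, fixed to the guard, 190 mm above the bench, axes as guard. The catch is two upright steel tabs on the post, 22 mm (x) by 10 mm (y), from 150 to 208 mm above the bench, squeezed together along y. The -y tab is fixed, its outer face 15 mm from this point.
- side_catch (a joint): travel of the side catch's moving +y tab towards -y (m): 0 = engaged, its outer face 27 mm from side_grip (42 mm over both tabs), its bolt in front of the gate; 0.012 = released, 15 mm from it (30 mm over both). Over-centre spring: about 6 N at most, past 0.006 it snaps to 0.012 and stays there when let go.
- gate_hinge (a point): point on the gate's vertical hinge axis, 190 mm above the bench, fixed to the guard, axes as guard.
- gate (a joint): gate angle (rad): 0 = shut; opens to the guard's -x side (clockwise from above) to a stop at 1.45; 1.25 to 1.4 is wide open. Gate 200 mm wide, 14 mm thick, 30 to 153 mm above the bench. A spring closes it; it rests by itself behind a hump (0.2 to 0.8, about 5 N at the grip to pass) at about 0.8; beyond it must be held, about 4 N at the grip. Locked at 0 while either catch is engaged.
- grip_bar: fixed steel bar of the squeeze grip on top of the gate, 22 x 10 mm, 153 to 208 mm above the bench. Origin: where the TCP belongs (tool straight down) for squeezing, 190 mm above the bench, 112 mm from the hinge axis; moves with the gate. y runs along the gate to the hinge, x is the gate's normal (into the guard when shut). The bar's outer face is at y = +15 mm.
- grip_catch (a joint): travel of the grip's moving bar (same size as the fixed one, rides with the gate) towards it (m): 0 = free, its outer face at y = -27 mm of grip_bar (42 mm over both), its bolt locks the gate; 0.012 = fully squeezed, face at y = -15 mm (30 mm over both). Frees the gate from about 0.009. Plain spring, 3.5 to 8 N; springs back when let go.
- mag_base: loose black magnetic base, 60 x 50 x 55 mm with a 20 mm steel stub on top; bystander. Origin: centre of its underside. It stands across the bench from the isolator, at the other side.
- dial: loose chrome dial indicator, 56 mm diameter, 22 mm thick, lying on its back with a 35 mm stem; bystander. Origin: centre of its underside.
- tap_wrench: loose steel tap wrench, 220 mm long along x, 20 mm high; bystander, in front of the guard; the gate swings clear above it. Origin: underside of its middle.
- pad1: loose white nylon soft-jaw pad, 22 x 75 x 24 mm; bystander. Origin: centre of its underside.
- pad2: loose white nylon soft-jaw pad, as pad1; bystander.
- oil: loose steel oil bottle, 56 mm diameter, 130 mm high; bystander. Origin: centre of its underside.

How it is judged:
On the way, in this order (a step that is already met when the one before it is completed fails the run):
1. the isolator is turned to off (value of joint isolator above 1.35 rad), for 0.2 s.
2. the side catch is squeezed until it stays released (value of joint side_catch above 0.009 m), for 0.2 s.
3. the gate's grip is squeezed and the gate leaves its closed place (value of joint grip_catch above 0.008 m and value of joint gate above 0.06 rad).
4. the gate is swung past its half-open detent to wide open, its grip squeezed (value of joint gate above 1.15 rad and value of joint grip_catch above 0.008 m), for 0.3 s.
At the end, for the whole second after the job is handed in: The gate stands still at more than 1.15 rad (stop at 1.45), held by the fingers, which press on the grip bar with more than 2 N and keep the grip's catch squeezed more than 8 mm; the isolator is at off (above 1.35 rad) and the side catch released (above 9 mm) (all of step 4 and value of joint gate below 1.5 rad and velocity of joint gate between -0.1 and 0.1 rad/s and contact force between the fingers and grip_bar above 2 N and value of joint isolator above 1.35 rad and value of joint side_catch above 0.009 m); the arm keeps its last pose, push and grip.
It fails at once if the gate is opened while the isolator is on (value of joint gate above 0.06 rad and value of joint isolator below 1.2 rad).
It fails at once if the gate's grip is squeezed before the side catch is released (value of joint grip_catch above 0.008 m and value of joint side_catch below 0.006 m).
It fails at once if a loose bystander is moved more than 30 mm (distance of any of mag_base, dial, tap_wrench, pad1, pad2, oil from where it was at the start of the episode above 0.03 m).
It also fails if it takes over 64 s, if anything falls off the work surface, if the arm or the gripper's body presses on something with over 40 N, if the wrist force passes 120 N, or if a joint passes its speed limit or range.

### The arm

A 6-joint arm with a two-finger parallel gripper is mounted at the origin on the work surface. World frame = base frame: x ahead of the robot, y to its left, z up, the work surface at z = 0. Lengths are in m, angles in rad, forces in N, time in s.
With the tool pointing down it reaches from about 0.35 to 0.925 m from the base axis. Payload 6.4 kg.
Tool frame: the origin (TCP) lies between the finger pads, 19 mm behind the fingertips; this is the grasp point; y points along the fingers, x is the direction in which the jaws open and shut, and the axes are right-handed (so a half turn about y gives the same grasp; the last joint's range is limited). The gripper opens to 85 mm and grips with 20 to 120 N. Pads are 22 mm wide; open, the fingers measure 114 mm over their backs; the gripper's body (76 mm by 85 mm) begins 54 mm behind the grasp point. The pads swing forward as they close: fully open they stand 13 mm farther back than shut.
Start: joints at [1.107, 0.245, 1.558, -0, 1.339, -0.174], TCP at [0.186, 0.623, 0.25] pointing down, gripper open.
Joint ranges: [-3.13, 3.13], [-1.02, 2.26], [0.13, 2.54], [-0.95, 4.09], [0.21, 2.88], [-2.74, 2.74]. Speed limits (rad/s): [2.57, 2.57, 3.14, 3.14, 3.14, 3.14].

### API

Orientations are given as a unit quaternion [w, x, y, z].
In Python, from workcell import readout, optics, ticket gives the robot as it stands.
- The arm moves only by the tool move_arm, never from a script. Its argument "plan" is a list of rows, each a list of 4 numbers: the shift along the tool's x, y, z as a fraction of full scale, then the turn about the tool's y as a fraction of full scale. In form: [[dx, dy, dz, spin], ...]. A call has 1 to 5 rows; each row is the pose to reach, as a shift and turn from the pose measured when the call began, along the tool's axes at that moment; what a row does not reach only later rows make up. Full scale, the value 1, is 200 mm for a shift and 90 degrees for a turn. A row lasts 1/12 s, in which the tool goes at most 41.7 mm and 7.16 degrees, less where a joint would pass 70% of its speed; a pose out of reach is approached as far as the arm can. A call with a number of a shift or a turn outside -1 to 1 is refused whole. A call with a gripper value outside its range is refused whole. "fingers" is the gripper's target within -1 to 1 (fully open at 1, half-way at 0, shut at -1), set as the call begins (left out, the last holds). The fingers move at their own pace and stop on an object; the grip force is fixed at half the most. Time passes only in rows, so rows that repeat a pose let the fingers close. It gives the time, the measured TCP pose, the force and the opening at its end, in the units of the state.
- readout.sense(): the state, without advancing time (a new reading comes with each control period).
- optics.read_camera(name): name is "side" or "top"; returns a dict with "image" (400x640x3 uint8, red, green, blue), "fx", "fy", "cx", "cy" (pixels), "k1" (the pictures are not rectified: a ray, as slopes to the right and down, at radius r is drawn at 1 + k1 r^2 times it, then the intrinsics apply), "T" (4x4, takes a point from camera to world coordinates). Camera axes: x right, y down, z forward; pixel columns grow to the right and rows downward; lengths in m; the calibration is good to about 2 mm. A picture is of the moment at which its call begins. There is no depth.
- ticket.finish_job(): hands the job in, once; it reports no verdict.
The state is a dict: "t": time; "joint_pos": joint angles; "joint_vel": joint speeds; "effort": joint torques, N m; "eef_pos": TCP position; "eef_rot": TCP orientation; "force": force on the tool from outside, world axes, zero at the start; "moment": the same for the moment, N m; "gripper_width": finger opening in m.
Only numpy, scipy, OpenCV 4.12 (cv2) and the standard library are available. Lean on these libraries where they do the work, as an engineer would, in place of code of your own. Each camera call takes 0.05 s, during which the arm holds its last target. There are 200 camera calls.

## Working session

There is one attempt and no reset: what is moved stays moved. The work goes in short steps, Python scripts to look and compute and a tool call to move; the robot and the scene stay as the last step left them, time stands still between calls to the robot, and variables do not carry over. Pictures are saved under pics/ and viewed, about 8 in all and at most 12, crops included, and the job is handed in when it is done.

Besides the shell and the picture viewer there is one more tool, called as name(argument=value, ...), one argument or row to a line, values as JSON. move_arm: Moves the arm, as the interface text tells. Its arguments: {"type":"object","properties":{"plan":{"type":"array","items":{"type":"array","items":{"type":"number"}}},"fingers":{"type":"number"}},"required":["plan"]}

```bash
mkdir -p pics; ls; python3 - <<'E'
from workcell import readout, optics
import cv2,numpy as np
print(readout.sense())
for n in("top","side"):
    c=optics.read_camera(n);cv2.imwrite(f"pics/{n}0.png",c["image"][:,:,::-1])
    print(n,[c[k] for k in("fx","fy","cx","cy","k1")],np.round(c["T"],4).tolist())
E
```

```text
pics
{'t': 0.0, 'joint_pos': array([ 1.10689457e+00,  2.45860356e-01,  1.55901170e+00,  1.62243935e-05,
        1.33870278e+00, -1.74078845e-01]), 'joint_vel': array([-5.97505350e-04,  2.07767126e-04,  1.01649498e-03,  1.76541605e-03,
       -7.68535807e-05,  1.83275159e-03]), 'effort': array([-1.41431759e-03, -4.29491222e+01, -3.26131690e+01, -2.22163476e-04,
        5.24488685e-03, -3.58426394e-05]), 'eef_pos': array([0.18549911, 0.62242429, 0.24885193]), 'eef_rot': array([-0.56665211,  0.56727242,  0.42192721, -0.42318413]), 'force': array([-0.07556205,  0.7140727 , -0.29010962]), 'moment': array([-0.02234554,  0.02732299,  0.02308362]), 'gripper_width': 0.08560140074704292}
top [402.50379991326764, 402.50379991326764, 322.5252926123808, 196.5029318113028, -0.04736084206644417] [[-0.005, -0.9995, 0.0325, 0.5304], [-0.9998, 0.0055, 0.0172, -0.0543], [-0.0174, -0.0324, -0.9993, 1.1681], [0.0, 0.0, 0.0, 1.0]]
side [428.2997115201841, 428.2997115201841, 319.1416476278666, 199.2583829010605, -0.0532805406207327] [[0.9722, -0.1228, 0.1995, 0.3509], [-0.2337, -0.4488, 0.8625, -1.0775], [-0.0164, -0.8851, -0.465, 0.7139], [0.0, 0.0, 0.0, 1.0]]
```

View pics/top0.png

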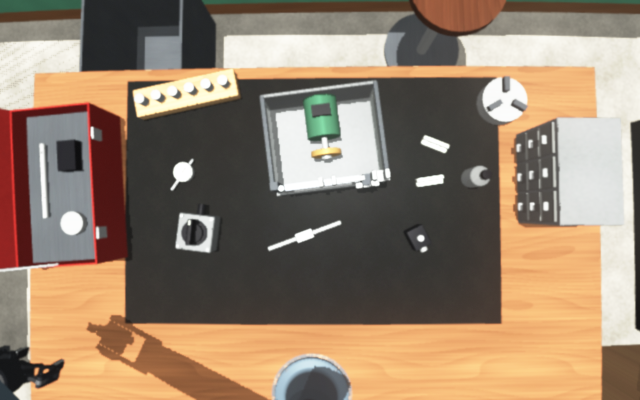

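View pics/side0.png

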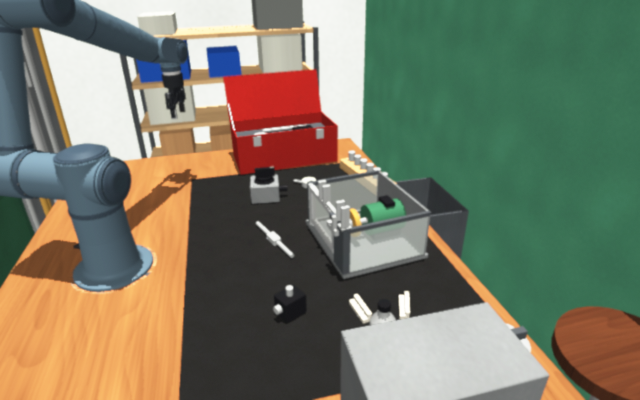

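The top view shows the isolator left of the guard at (197,232), gland up at (203,210). The guard spans (262..388, 85..190) with its gate on the bottom edge, hinged near (280,188), and the post near (375,180). The tap wrench is at (305,236) and the mag base at (418,240). I'll enlarge the gate and the isolator.

```bash
cat > h.py <<'E'
import numpy as np, cv2
from workcell import readout, optics
def K(c): return np.array([[c["fx"],0,c["cx"]],[0,c["fy"],c["cy"]],[0,0,1]]),np.array([c["k1"],0,0,0.])
def proj(c,P):
    Ti=np.linalg.inv(c["T"]); k,d=K(c)
    return cv2.projectPoints(np.atleast_2d(P).astype(float),cv2.Rodrigues(Ti[:3,:3])[0],Ti[:3,3],k,d)[0][:,0]
def at(c,uv,z):
    k,d=K(c); n=cv2.undistortPoints(np.array([[uv]],float),k,d)[0,0]
    r=c["T"][:3,:3]@[n[0],n[1],1]; o=c["T"][:3,3]
    return o+r*(z-o[2])/r[2]
def tool():
    s=readout.sense(); w,x,y,z=s["eef_rot"]
    from scipy.spatial.transform import Rotation as R
    return s["eef_pos"],R.from_quat([x,y,z,w]).as_matrix(),s
def crop(c,x,y,w,h,f): return cv2.resize(c["image"][y:y+h,x:x+w,::-1],None,fx=f,fy=f,interpolation=cv2.INTER_CUBIC)
E
python3 - <<'E'
from h import *
c=optics.read_camera("top")
a=crop(c,255,75,140,120,4.5); b=crop(c,160,195,75,65,2)
a=crop(c,255,70,140,130,4)
b=crop(c,170,200,56,65,8)
cv2.imwrite("pics/t1.png",a); cv2.imwrite("pics/t2.png",b)
p,R,s=tool();print(R.round(3).tolist())
E
```

```text
[[0.286, -0.001, -0.958], [0.958, -0.001, 0.286], [-0.001, -1.0, 0.0]]
```

View pics/t1.png

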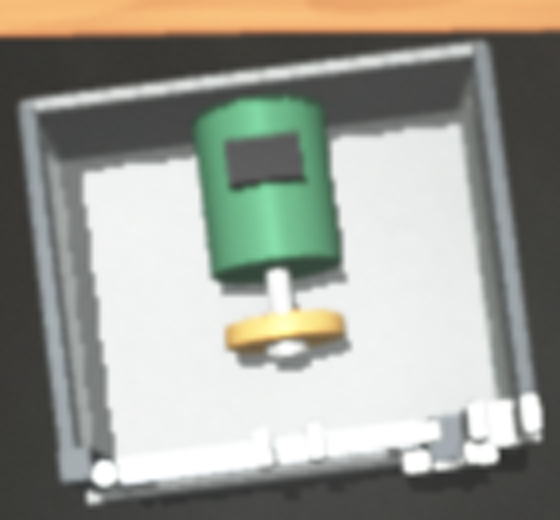

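View pics/t2.png

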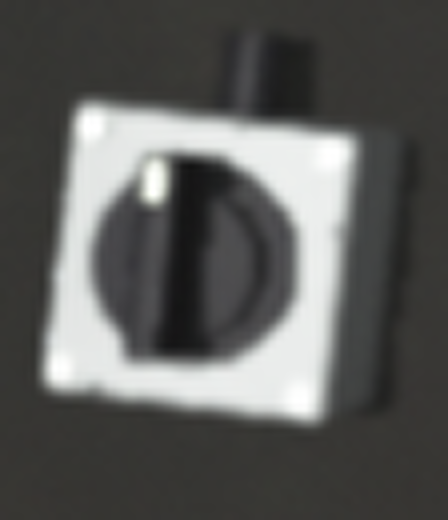

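```bash
python3 - <<'E'
from h import *
c=optics.read_camera("top")
g=lambda x,y,z:at(c,(x/4+255-.4,y/4+70-.4),z)[:2]
i=lambda x,y,z:at(c,(x/8+170-.45,y/8+200-.45),z)[:2]
q=np.array([i(78,100,.065),i(357,135,.065),i(325,425,.065),i(42,390,.065)])
print("iso",q.mean(0),np.linalg.norm(q-np.roll(q,1,0),axis=1)); d=(q[0]+q[1]-q[2]-q[3]);e=q[0]+q[3]-q[1]-q[2]
print(np.degrees([np.arctan2(d[1],d[0]),np.arctan2(e[1],e[0])-np.pi/2]))
G=np.array([g(20,103,.15),g(488,40,.15),g(535,405,.15),g(62,480,.15)])
print("guard",G, np.linalg.norm(G-np.roll(G,1,0),axis=1))
d=(G[1]-G[0]);print(np.degrees(np.arctan2(-d[0]*-1,-d[1])))
t=dict(fix=(263,443),mov=(317,440),plus=(477,420),minus=(530,413))
for k,v in t.items(): print(k,g(*v,.208))
print("hinge",g(103,472,.155))
# side crop
s=optics.read_camera("side")
cv2.imwrite("pics/s1.png",crop(s,300,165,140,110,5))
E
```

```text
iso [0.46905689 0.31900068] [0.10103835 0.09879701 0.10042221 0.10002628]
[-6.65383116 -7.04959848]
guard [[ 0.82445218  0.12367479]
 [ 0.86234868 -0.17679898]
 [ 0.62756528 -0.20383397]
 [ 0.58176094  0.09635075]] [0.24422457 0.30285414 0.23633479 0.30365919]
7.188331638443959
fix [ 0.60025677 -0.03275413]
mov [ 0.60185262 -0.06502583]
plus [ 0.61324877 -0.16060538]
minus [ 0.61725724 -0.19227853]
hinge [0.58641093 0.06961113]
```

View pics/s1.png

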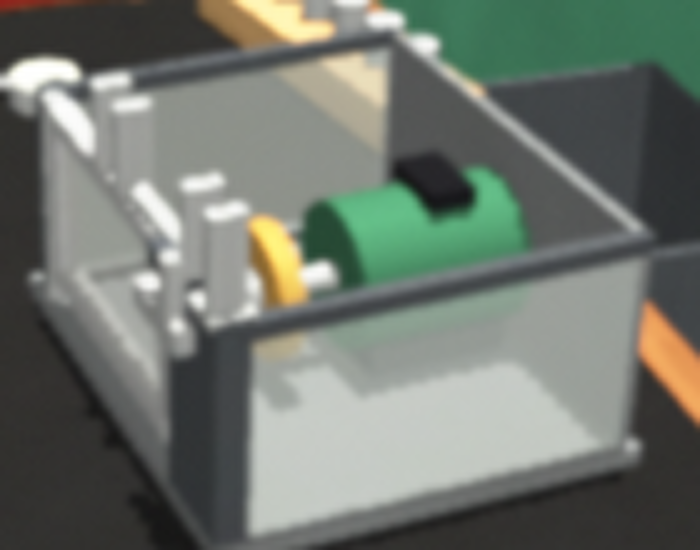

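The side crop agrees with the top view: gate grip bars near (112,80) and (133,103), side-catch tabs near (202,183) and (225,212). I'll cross-check by reprojection and work out the first moves.

```bash
cat >> h.py <<'E'
def go(*tg):
    """tg: (x,y,z,jaw_deg) waypoints in one call; prints rows in tool units"""
    p,R,s=tool(); a=np.degrees(np.arctan2(R[1,0],R[0,0]))
    print("t",round(s["t"],2),"tcp",p.round(4),"jaw",round(a,2),"w",round(s["gripper_width"],4),"F",s["force"].round(1))
    for x,y,z,j in tg:
        d=R.T@(np.array([x,y,z])-p)/.2; w=(j-a+180)%360-180
        print(np.round([*d,-w/90],3).tolist())
E
python3 - <<'E'
from h import *
s=optics.read_camera("side")
for p in [(.6003,-.0328,.208),(.6019,-.065,.208),(.6132,-.1606,.208),(.6173,-.1923,.208)]:
    print(((proj(s,p)[0]+.4-[300,165])*5).round())
from scipy.optimize import least_squares
go((.26,.44,.25,83.1),(.469,.319,.25,83.1))
E
```

```text
[110.  80.]
[127. 104.]
[195. 181.]
[221. 210.]
t 0.3 tcp [0.1857 0.6227 0.2496] jaw 73.39 w 0.0855 F [-0.5  0.8  0.3]
[-0.769, -0.001, -0.617, -0.108]
[-1.051, -0.001, -1.792, -0.108]
```

move_arm(
  plan=[
    [-0.15,0,-0.12,-0.05],
    [-0.3,0,-0.25,-0.108],
    [-0.46,0,-0.37,-0.108],
    [-0.62,0,-0.49,-0.108],
    [-0.77,0,-0.617,-0.108],
  ],
  fingers=0.3,
)

```text
t: 0.72
eef_pos: [0.2599, 0.4381, 0.2495]
eef_rot: [-0.529, 0.529, 0.469, -0.47]
force: [0.9, 0.3, 0.6]
gripper_width: 0.0557
```

```bash
python3 -c "
from h import *
go((.469,.319,.2,83.1))"
```

```text
t 0.72 tcp [0.2599 0.4381 0.2495] jaw 83.17 w 0.0557 F [0.9 0.3 0.6]
[-0.467, 0.248, -1.109, 0.001]
```

move_arm(
  plan=[
    [-0.08,0,-0.18,0],
    [-0.16,0.05,-0.36,0],
    [-0.24,0.1,-0.54,0],
    [-0.32,0.18,-0.72,0],
    [-0.4,0.24,-0.9,0],
  ],
)

```text
t: 1.13
eef_pos: [0.43, 0.3361, 0.2011]
eef_rot: [-0.529, 0.529, 0.469, -0.469]
force: [0.1, 0.1, -0.9]
gripper_width: 0.0554
```

```bash
python3 - <<'E'
from h import *
go((.469,.319,.17,83.1))
E
```

```text
t 1.13 tcp [0.43   0.3361 0.2011] jaw 83.16 w 0.0554 F [ 0.1  0.1 -0.9]
[-0.062, 0.156, -0.204, 0.001]
```

move_arm(
  plan=[
    [-0.04,0.06,-0.12,0],
    [-0.062,0.15,-0.204,0],
    [-0.062,0.22,-0.204,0],
    [-0.062,0.22,-0.204,0],
  ],
)

```text
t: 1.47
eef_pos: [0.468, 0.3173, 0.1537]
eef_rot: [0.53, -0.529, -0.467, 0.471]
force: [-0.2, 0.8, -0.2]
gripper_width: 0.0555
```

```bash
python3 - <<'E'
from h import *
s=optics.read_camera("side");t=optics.read_camera("top")
a=crop(s,215,130,90,75,6); b=crop(t,160,195,75,75,3)
h=450;b=cv2.resize(crop(t,160,190,40,75,1),(240,450)) 
cv2.imwrite("pics/s2.png",np.hstack([a,b]))
go((.469,.319,.105,83.1))
E
```

```text
t 1.57 tcp [0.4686 0.3188 0.1569] jaw 83.16 w 0.0557 F [ 0.3 -0.   0.2]
[0.001, 0.259, -0.002, 0.001]
```

View pics/s2.png

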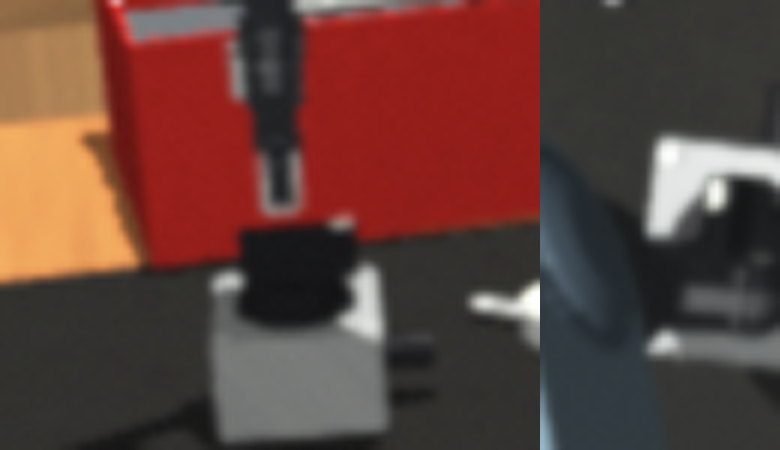

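The side crop shows the fingers at about x=280, above the bar, which spans 240 to 355. The handle is still at ON. I'll check the axis against the projected bar ends, then descend.

```bash
python3 - <<'E'
from h import *
s=optics.read_camera("side")
u=np.array([np.cos(np.radians(-6.9)),np.sin(np.radians(-6.9)),0])
n=np.array([-u[1],u[0],0])
for l in(-.031,.039): print(((proj(s,np.array([.469,.319,.115])+l*u-.007*n)[0]+.4-[215,130])*6).round())
print(((proj(s,np.array([.4686,.3188,.138]))[0]+.4-[215,130])*6).round())
E
```

```text
[230. 237.]
[350. 229.]
[280. 193.]
```

move_arm(
  plan=[
    [0,0.1,0,0],
    [0,0.2,0,0],
    [0,0.255,0,0],
    [0,0.255,0,0],
  ],
)

```text
t: 1.95
eef_pos: [0.4673, 0.3192, 0.1052]
eef_rot: [0.529, -0.528, -0.469, 0.471]
force: [-0.4, -0.5, -0.5]
gripper_width: 0.0555
```

move_arm(
  plan=[
    [0,0,0,0],
    [0,0,0,0],
    [0,0,0,0],
    [0,0,0,0],
    [0,0,0,0],
  ],
  fingers=-1,
)

```text
t: 2.37
eef_pos: [0.468, 0.3195, 0.1067]
eef_rot: [0.529, -0.529, -0.469, 0.47]
force: [-2.4, -1.1, 6.4]
gripper_width: 0.0128
```

move_arm(
  plan=[
    [0,0,-0.003,-0.07],
    [0,0,-0.006,-0.14],
    [0,0,-0.01,-0.21],
    [0,0,-0.01,-0.28],
    [0,0,-0.01,-0.35],
  ],
)

```text
t: 2.78
eef_pos: [0.4683, 0.3184, 0.1067]
eef_rot: [0.381, -0.379, -0.594, 0.599]
force: [-8.1, -5.8, 7.3]
gripper_width: 0.0129
```

```bash
python3 - <<'E'
from h import *
go((.470,.319,.105,173.1))
E
```

```text
t 2.78 tcp [0.4683 0.3184 0.1067] jaw 115.04 w 0.0129 F [-8.1 -5.8  7.3]
[-0.001, 0.008, -0.009, -0.645]
```

move_arm(
  plan=[
    [0,0,0,-0.07],
    [0,0,0,-0.14],
    [0,0,0,-0.21],
    [0,0,0,-0.28],
    [0,0,0,-0.35],
  ],
)

```text
t: 3.2
eef_pos: [0.4688, 0.3176, 0.1067]
eef_rot: [0.203, -0.201, -0.676, 0.68]
force: [-0.2, -4.6, 0.4]
gripper_width: 0.0129
```

```bash
python3 - <<'E'
from h import *
go((.470,.319,.105,173.1))
E
```

```text
t 3.2 tcp [0.4688 0.3176 0.1067] jaw 146.87 w 0.0129 F [-0.2 -4.6  0.4]
[-0.001, 0.008, -0.009, -0.291]
```

move_arm(
  plan=[
    [0,0,0,-0.07],
    [0,0,0,-0.14],
    [0,0,0,-0.21],
    [0,0,0,-0.28],
    [0,0,0,-0.295],
  ],
)

```text
t: 3.62
eef_pos: [0.4697, 0.3173, 0.1068]
eef_rot: [0.04, -0.039, -0.704, 0.708]
force: [3.3, -2.4, -4.1]
gripper_width: 0.013
```

move_arm(
  plan=[
    [0,0,0,-0.02],
    [0,0,0,-0.02],
    [0,0,0,-0.02],
    [0,0,0,-0.02],
  ],
)

```text
t: 3.95
eef_pos: [0.4697, 0.3171, 0.1067]
eef_rot: [0.03, -0.029, -0.705, 0.708]
force: [0.8, -2.1, 0.6]
gripper_width: 0.0131
```

```bash
python3 - <<'E'
from h import *
go((.470,.319,.105,173.1))
E
```

```text
t 3.95 tcp [0.4697 0.3171 0.1067] jaw 175.2 w 0.0131 F [ 0.8 -2.1  0.6]
[-0.001, 0.009, -0.01, 0.023]
```

move_arm(
  plan=[
    [0,0,0,0],
    [0,0,0,0],
    [0,0,0,0],
    [0,-0.2,0,0],
    [0,-0.4,0,0],
  ],
  fingers=0.3,
)

```text
t: 4.37
eef_pos: [0.4678, 0.3169, 0.1848]
eef_rot: [0.032, -0.026, -0.704, 0.709]
force: [1.4, -0.2, 0.0]
gripper_width: 0.0556
```

```bash
python3 - <<'E'
from h import *
go((.47,.319,.29,150),(.617,-.1824,.29,97.1))
t=optics.read_camera("top")
cv2.imwrite("pics/t3.png",crop(t,160,190,80,75,6))
E
```

```text
t 4.37 tcp [0.4678 0.3169 0.1848] jaw 175.24 w 0.0556 F [ 1.4 -0.2  0. ]
[-0.006, -0.526, -0.007, 0.28]
[-0.946, -0.513, 2.43, 0.868]
```

move_arm(
  plan=[
    [0,-0.18,0,0],
    [0,-0.35,0.1,0.07],
    [-0.08,-0.52,0.25,0.14],
    [-0.15,-0.52,0.44,0.21],
    [-0.22,-0.52,0.6,0.28],
  ],
)

```text
t: 4.83
eef_pos: [0.5078, 0.1959, 0.305]
eef_rot: [-0.178, 0.189, 0.685, -0.681]
force: [0.5, 0.7, -0.2]
gripper_width: 0.0555
```

```bash
python3 - <<'E'
from h import *
go((.617,-.1824,.29,97.1))
t=optics.read_camera("top")
cv2.imwrite("pics/t3.png",crop(t,160,190,80,75,6))
E
```

```text
t 4.83 tcp [0.5078 0.1959 0.305 ] jaw 149.91 w 0.0555 F [ 0.5  0.7 -0.2]
[-1.419, 0.082, 1.363, 0.587]
```

View pics/t3.png

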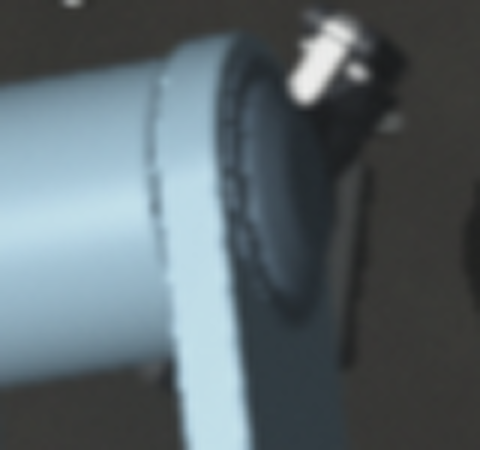

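The arm hides the isolator here, so I'll check it once clear.

move_arm(
  plan=[
    [-0.14,0.02,0.14,0.07],
    [-0.28,0.04,0.27,0.14],
    [-0.42,0.05,0.41,0.21],
    [-0.56,0.05,0.54,0.28],
    [-0.7,0.05,0.67,0.35],
  ],
  fingers=0.5,
)

```text
t: 5.3
eef_pos: [0.5618, 0.0014, 0.2946]
eef_rot: [-0.362, 0.372, 0.606, -0.603]
force: [1.0, 0.3, -0.6]
gripper_width: 0.0639
```

```bash
python3 - <<'E'
from h import *
go((.617,-.1824,.28,97.1))
E
```

```text
t 5.3 tcp [0.5618 0.0014 0.2946] jaw 117.52 w 0.0639 F [ 1.   0.3 -0.6]
[-0.942, 0.08, 0.181, 0.227]
```

move_arm(
  plan=[
    [-0.19,0.02,0.04,0.05],
    [-0.38,0.03,0.08,0.1],
    [-0.57,0.03,0.11,0.16],
    [-0.76,0.05,0.15,0.227],
    [-0.94,0.08,0.18,0.227],
  ],
)

```text
t: 5.72
eef_pos: [0.6176, -0.1842, 0.2807]
eef_rot: [-0.464, 0.474, 0.532, -0.526]
force: [0.2, 0.1, -0.8]
gripper_width: 0.064
```

```bash
python3 - <<'E'
from h import *
go((.617,-.1824,.235,97.1))
t=optics.read_camera("top");s=optics.read_camera("side")
a=crop(t,165,195,60,60,7); b=crop(s,300,140,60,100,4.2)
cv2.imwrite("pics/m1.png",np.hstack([a,b[:420]]))
E
```

```text
t 5.72 tcp [ 0.6176 -0.1842  0.2807] jaw 96.9 w 0.064 F [ 0.2  0.1 -0.8]
[0.011, 0.229, 0.006, -0.002]
```

View pics/m1.png

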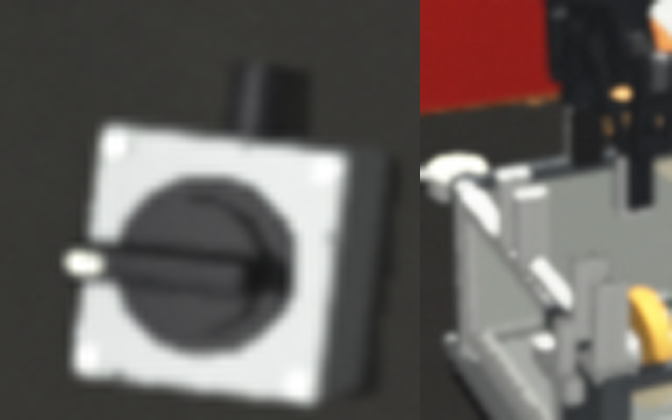

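The isolator bar now lies across the box, with its white end at (85,263) along the box's +y, so it is OFF. The fingers straddle the side-catch tabs, so I'll descend and squeeze.

move_arm(
  plan=[
    [0.01,0.1,0,0],
    [0.01,0.2,0,0],
    [0.01,0.3,0,0],
    [0.01,0.4,0,0],
    [0.01,0.45,0,0],
  ],
)

```text
t: 6.23
eef_pos: [0.617, -0.1836, 0.1854]
eef_rot: [-0.466, 0.472, 0.531, -0.527]
force: [0.1, 0.8, -0.3]
gripper_width: 0.0639
```

```bash
python3 - <<'E'
from h import *
go((.617,-.1824,.19,97.1))
E
```

```text
t 6.23 tcp [ 0.617  -0.1836  0.1854] jaw 96.9 w 0.0639 F [ 0.1  0.8 -0.3]
[0.006, -0.023, -0.001, -0.002]
```

move_arm(
  plan=[
    [0.006,-0.015,0,0],
    [0.006,-0.02,0,0],
    [0.006,-0.02,0,0],
    [0.006,-0.02,0,0],
    [0.006,-0.02,0,0],
  ],
  fingers=-1,
)

```text
t: 6.65
eef_pos: [0.6167, -0.1847, 0.1899]
eef_rot: [-0.465, 0.474, 0.53, -0.528]
force: [0.3, -9.7, -7.9]
gripper_width: 0.0282
```

move_arm(
  plan=[
    [0,0,0,0],
    [0,0,0,0],
    [0,0,0,0],
    [0,0,0,0],
  ],
)

```text
t: 6.98
eef_pos: [0.6167, -0.1848, 0.1898]
eef_rot: [-0.465, 0.474, 0.53, -0.528]
force: [2.1, -3.3, -8.4]
gripper_width: 0.0279
```

move_arm(
  plan=[
    [0,0,0,0],
    [0,0,0,0],
    [0,0,0,0],
    [0,-0.15,0,0],
    [0,-0.3,0,0],
  ],
  fingers=0.5,
)

```text
t: 7.4
eef_pos: [0.6153, -0.1839, 0.2495]
eef_rot: [-0.466, 0.472, 0.529, -0.529]
force: [-0.0, -0.4, 0.2]
gripper_width: 0.0637
```

```bash
python3 - <<'E'
from h import *
go((.6013,-.0445,.28,97.1))
E
```

```text
t 7.4 tcp [ 0.6153 -0.1839  0.2495] jaw 96.85 w 0.0637 F [-0.  -0.4  0.2]
[0.699, -0.157, -0.015, -0.003]
```

move_arm(
  plan=[
    [0.06,-0.12,0,0],
    [0.2,-0.16,0,0],
    [0.38,-0.16,-0.01,0],
    [0.56,-0.16,-0.015,0],
    [0.7,-0.16,-0.015,0],
  ],
)

```text
t: 7.82
eef_pos: [0.6015, -0.0423, 0.2826]
eef_rot: [-0.465, 0.473, 0.53, -0.528]
force: [0.1, -0.1, 0.0]
gripper_width: 0.0643
```

```bash
python3 - <<'E'
from h import *
go((.6013,-.0445,.19,97.1))
s=optics.read_camera("side")
cv2.imwrite("pics/s4.png",crop(s,295,120,90,100,6))
t=optics.read_camera("top")
E
```

```text
t 7.82 tcp [ 0.6015 -0.0423  0.2826] jaw 96.91 w 0.0643 F [ 0.1 -0.1  0. ]
[-0.007, 0.463, 0.007, -0.002]
```

View pics/s4.png

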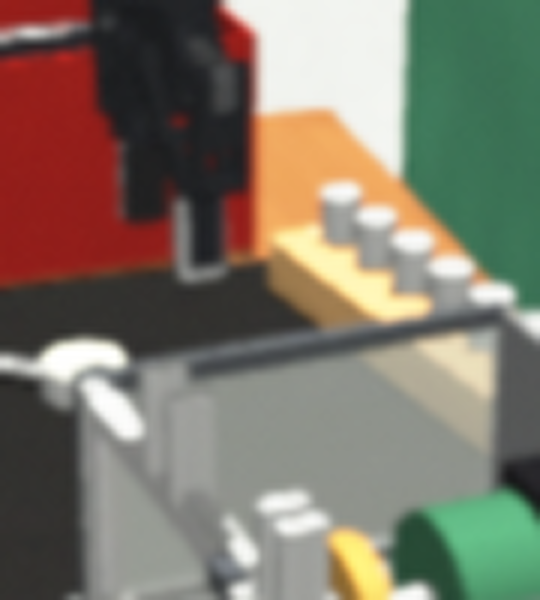

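The side-catch tabs, at (285,500) and (302,525), now stand close together and stay that way, so the catch is released. The fingers at (145,190) and (202,250) straddle the gate grip bars at (165,370) and (195,395). Descending.

move_arm(
  plan=[
    [-0.007,0.1,0.005,0],
    [-0.007,0.2,0.005,0],
    [-0.007,0.3,0.005,0],
    [-0.007,0.4,0.005,0],
    [-0.007,0.45,0.005,0],
  ],
)

```text
t: 8.33
eef_pos: [0.6007, -0.0431, 0.1904]
eef_rot: [-0.465, 0.471, 0.531, -0.53]
force: [-0.5, 1.0, -0.1]
gripper_width: 0.0642
```

move_arm(
  plan=[
    [0,0,0,0],
    [0,0,0,0],
    [0,0,0,0],
    [0,0,0,0],
    [0,0,0,0],
  ],
  fingers=-1,
)

```text
t: 8.75
eef_pos: [0.6006, -0.0427, 0.1921]
eef_rot: [-0.465, 0.471, 0.531, -0.53]
force: [-4.7, 3.0, 1.2]
gripper_width: 0.0282
```

move_arm(
  plan=[
    [0,0,0,0],
    [0,0,0,0],
    [0,0,0,0],
  ],
)

```text
t: 9.0
eef_pos: [0.6005, -0.0427, 0.1921]
eef_rot: [-0.465, 0.471, 0.531, -0.53]
force: [-1.6, 0.9, -5.2]
gripper_width: 0.0284
```

```bash
cat >> h.py <<'E'
def arc(th0,ths,H=None):
    p,R,s=tool()
    H=H if H is not None else np.array([.5877,.0666])
    r=p[:2]-H; print("r",np.hypot(*r).round(4),"ang",np.degrees(np.arctan2(r[1],r[0])).round(2))
    a=np.degrees(np.arctan2(R[1,0],R[0,0]))
    tg=[]
    for th in ths:
        f=np.radians(7.1-90-th); q=H+.112*np.array([np.cos(f),np.sin(f)]); tg.append((*q,.19,a-(th-th0)))
    go(*tg)
E
python3 - <<'E'
from h import *
p,R,s=tool()
print("hinge",p[:2]+.112*np.array([-np.sin(np.radians(7.1)),np.cos(np.radians(7.1))]))
arc(0,[3,8,13,18,23])
E
```

```text
hinge [0.58666595 0.06848818]
r 0.11 ang -83.31
t 9.0 tcp [ 0.6005 -0.0427  0.1921] jaw 97.17 w 0.0284 F [-1.6  0.9 -5.2]
[-0.009, 0.01, 0.025, 0.033]
[-0.004, 0.01, 0.074, 0.089]
[0.005, 0.01, 0.122, 0.144]
[0.018, 0.009, 0.169, 0.2]
[0.035, 0.009, 0.215, 0.256]
```

The grip is squeezed (width 28 mm, the same as the side catch). In the tool axes the swing is dx = 0.56(1−cos θ), dz = 0.56 sin θ, spin = θ/90 for each call.

move_arm(
  plan=[
    [0.002,0,0.049,0.056],
    [0.0085,0,0.097,0.111],
    [0.019,0,0.145,0.167],
    [0.034,0,0.192,0.222],
    [0.052,0,0.237,0.278],
  ],
)

```text
t: 9.42
eef_pos: [0.5528, -0.0383, 0.1921]
eef_rot: [-0.568, 0.576, 0.417, -0.414]
force: [8.1, 3.6, -7.3]
gripper_width: 0.0283
```

```bash
python3 - <<'E'
from h import *
arc(97.17-97.17+24,[30,35,40,45,50],np.array([.5867,.0685]))
E
```

```text
r 0.1121 ang -107.61
t 9.42 tcp [ 0.5528 -0.0383  0.1921] jaw 72.0 w 0.0283 F [ 8.1  3.6 -7.3]
[0.002, 0.01, 0.052, 0.067]
[0.009, 0.009, 0.1, 0.122]
[0.019, 0.009, 0.148, 0.178]
[0.034, 0.008, 0.194, 0.233]
[0.052, 0.008, 0.24, 0.289]
```

Radius is 112.1 mm and the gate is at about 24.7°, so it is following. Continuing.

move_arm(
  plan=[
    [0.002,0,0.049,0.056],
    [0.0085,0,0.097,0.111],
    [0.019,0,0.145,0.167],
    [0.034,0,0.192,0.222],
    [0.052,0,0.237,0.278],
  ],
)

```text
t: 9.83
eef_pos: [0.5107, -0.0138, 0.192]
eef_rot: [-0.645, 0.653, 0.283, -0.279]
force: [4.7, 2.7, -5.4]
gripper_width: 0.0281
```

```bash
python3 - <<'E'
from h import *
arc(0,[],np.array([.5867,.0685]))
E
```

```text
r 0.1121 ang -132.72
t 9.83 tcp [ 0.5107 -0.0138  0.192 ] jaw 46.82 w 0.0281 F [ 4.7  2.7 -5.4]
```

move_arm(
  plan=[
    [0.002,0,0.049,0.056],
    [0.0085,0,0.097,0.111],
    [0.019,0,0.145,0.167],
    [0.034,0,0.192,0.222],
    [0.055,0,0.243,0.286],
  ],
)

```text
t: 10.25
eef_pos: [0.4825, 0.0273, 0.192]
eef_rot: [-0.692, 0.699, 0.131, -0.126]
force: [6.7, 2.2, -5.1]
gripper_width: 0.0282
```

move_arm(
  plan=[
    [0,0,0.005,0.005],
    [0,0,0.005,0.005],
    [0,0,0.005,0.005],
    [0,0,0.005,0.005],
    [0,0,0.005,0.005],
  ],
)

```text
t: 10.67
eef_pos: [0.4823, 0.0283, 0.1922]
eef_rot: [-0.692, 0.699, 0.129, -0.124]
force: [5.1, 1.8, -6.9]
gripper_width: 0.0285
```

```bash
python3 - <<'E'
from h import *
arc(0,[],np.array([.5867,.0685]))
t=optics.read_camera("top");s=optics.read_camera("side")
cv2.imwrite("pics/e1.png",np.vstack([t["image"][60:350,100:580,::-1],s["image"][110:400,150:630,::-1]]))
arc(0,[],np.array([.5867,.0685]))
E
```

```text
r 0.1119 ang -158.94
t 10.67 tcp [0.4823 0.0283 0.1922] jaw 20.54 w 0.0285 F [ 5.1  1.8 -6.9]
r 0.1119 ang -158.95
t 10.77 tcp [0.4823 0.0283 0.1922] jaw 20.51 w 0.0288 F [ 4.   1.2 -5.8]
```

View pics/e1.png

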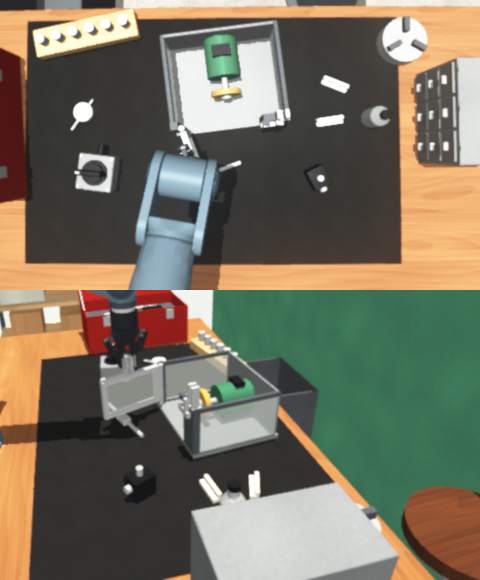

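The picture shows the gate standing wide at the lower view's (130,390), gripped by the fingers. The isolator bar lies across at (95,172), the side tabs are together at (193,398), and the loose parts are where they were. The measured gate angle is about 76° (1.33 rad) and steady.

```bash
python3 -c "
from workcell import ticket
print(ticket.finish_job())"
```

```text
the job is handed in; nothing more can be done
None
```

I carried out all the steps in order and handed the job in at about 10.8 s of the 64 s. The hand-in gives no verdict, so the results below are my own checks.

- **Isolator:** turned to off. A picture afterwards showed the bar lying across the box.
- **Side catch:** squeezed until the finger opening read 28 mm. A later picture showed the two tabs staying together after I let go.
- **Gate:** grip squeezed and the gate swung to about 76° (1.33 rad, between the 1.15 target and the 1.45 stop). The TCP stayed on the 112 mm arc and did not move between the last two readings.
- **Grip at hand-in:** still squeezed, with the fingers reading 28.5–28.8 mm. A 14 mm bar read 13 mm, so this matches the fully squeezed 30 mm.
- **Loose things:** none looks displaced in the last picture. The arm partly covered the tap wrench, so I checked that one only in part.

Two measurements disagreed slightly, and neither affected the job. The isolator axis and the catch tabs differed by about 2–4 mm between the two cameras. The side catch settled about 2 mm further right than I had estimated. Forces stayed low throughout, around 13 N at most.

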